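# Bring the next bottle to the clarity viewer's window and hold the sprung shutter half open

## Task

The bottle in front of the clarity viewer's lamp window has been checked for sediment: swap it with the one in the waiting seat, so that each bottle ends upright and fully down in the other's seat, with the shutter staying shut meanwhile because an unblocked lamp dazzles. Then slide the viewer's sprung shutter half open by its upright grip, never further than three quarters, and finish while still holding it steady at half travel so that the bottle can be looked at. Do not disturb the other things on the desk.

Things in the scene. Friction and masses are not known exactly. Their poses are not given: they have to be found in the camera images.
- viewer: clarity viewer fixed to the desk: grey base plate with two wells (top 14 mm up), white lamp box behind (190 mm wide, top 86 mm up). Origin on the desk; x points to the back, y to its left, z up. Base front edge at x = -80 mm, lamp box with rails from x = 8 to 82 mm, lamp window in its front at y = 31 to 79 mm. Bare desk before the base (x -180 to -80, y -70 to 70 mm) is free for parking a bottle
- window_seat (a point): centre of the floor of the left well, in front of the lamp window (viewer frame [-45, 55, 6] mm): a round well 41 mm across and 8 mm deep, its floor 6 mm above the desk; axes as the viewer's
- waiting_seat (a point): centre of the floor of the other, right well (viewer frame [-45, -55, 6] mm), of the same size
- tall_bottle: round amber dropper bottle that stands in one of the wells (either one); 33 mm across up to 54 mm high, cap 24 mm across from there to 70 mm, rubber bulb 12 mm across up to its full height of 90 mm; about 50 g. Origin at the centre of its underside, z up. Similar droppers on the desk behind the viewer are not meant
- squat_bottle: the small round amber bottle with a wide white screw cap that stands in the other well at the start; 27 mm across, cap 24 mm across from 41 mm to its full height of 61 mm; about 28 g. Origin at the centre of its underside, z up
- shutter (a joint): travel of the shutter plate in m: 0 shut (covers the window), 0.050 fully open, 0.025 half. It opens towards the viewer's -y (towards the waiting seat). A spring pulls it shut: 2 N at 0 rising to 12 N fully open, about 7 N at half; it snaps shut when let go
- shutter_grip (a point): middle of the shutter's upright grip, a black post 15 mm across standing from 94 to 130 mm above the desk; the point is 116 mm up, at viewer x = 14.5 mm, y = 55 mm when shut, and moves with the shutter; axes as the viewer's. A pale line under the post and three dark ticks on the upper rail show shut, half (long tick) and open
- tape_roll: bystander: roll of tape, 53 mm across, 18 mm high, on the desk to the left of the viewer; origin under its centre
- marker: bystander: marker pen, 132 mm long, 15 mm high, lying close behind the lamp box; origin under its centre
- cassette_stack: bystander: banded stack of tissue cassettes, 33 x 45 x 34 mm, to the left of the lamp box; origin under its centre
- petri: bystander: petri dish, 68 mm across, 12 mm high, to the left of the viewer's front edge; origin under its centre
- stain_jar: bystander: square staining jar with purple stain, 62 x 62 x 104 mm, behind the viewer; origin under its centre
- blade_dispenser: bystander: flat dispenser of microtome blades, 30 x 100 x 22 mm, on the right half of the desk beside the slide tray; origin under its centre
Not all that is in view belongs to the job. Leave any pink look-alike of the squat_bottle alone.

How it is judged:
On the way:
1. the bottles have changed seats, stand upright and let go in them, and the shutter is shut ((((horizontal distance between tall_bottle and window_seat below 0.009 m and z of tall_bottle in the frame of window_seat between -0.003 and 0.003 m) and (horizontal distance between squat_bottle and waiting_seat below 0.009 m and z of squat_bottle in the frame of waiting_seat between -0.003 and 0.003 m)) or ((horizontal distance between tall_bottle and waiting_seat below 0.009 m and z of tall_bottle in the frame of waiting_seat between -0.003 and 0.003 m) and (horizontal distance between squat_bottle and window_seat below 0.009 m and z of squat_bottle in the frame of window_seat between -0.003 and 0.003 m))) and distance of each of tall_bottle, squat_bottle from where it was at the start of the episode above 0.08 m and angle between each of tall_bottle, squat_bottle's own z axis and vertical below 0.1 rad and contact force between the fingers and tall_bottle below 0.2 N and contact force between the fingers and squat_bottle below 0.2 N and value of joint shutter below 0.004 m), for 0.2 s.
At the end, for the whole second after the job is handed in: Each bottle stands upright (6 degrees), untouched, on the floor of the other's well (centre within 9 mm, height 3 mm); the fingers hold the shutter still at 20 to 30 mm open with over 3 N, through the last second ((((horizontal distance between tall_bottle and window_seat below 0.009 m and z of tall_bottle in the frame of window_seat between -0.003 and 0.003 m) and (horizontal distance between squat_bottle and waiting_seat below 0.009 m and z of squat_bottle in the frame of waiting_seat between -0.003 and 0.003 m)) or ((horizontal distance between tall_bottle and waiting_seat below 0.009 m and z of tall_bottle in the frame of waiting_seat between -0.003 and 0.003 m) and (horizontal distance between squat_bottle and window_seat below 0.009 m and z of squat_bottle in the frame of window_seat between -0.003 and 0.003 m))) and distance of each of tall_bottle, squat_bottle from where it was at the start of the episode above 0.08 m and angle between each of tall_bottle, squat_bottle's own z axis and vertical below 0.1 rad and contact force between the fingers and tall_bottle below 0.2 N and contact force between the fingers and squat_bottle below 0.2 N and value of joint shutter between 0.02 and 0.03 m and velocity of joint shutter between -0.01 and 0.01 m/s and contact force between the fingers and shutter above 3 N); the arm keeps its last pose, push and grip.
It fails at once if the shutter is opened (beyond 8 mm) while a bottle is out of its seat (value of joint shutter above 0.008 m and not (((horizontal distance between tall_bottle and window_seat below 0.009 m and z of tall_bottle in the frame of window_seat between -0.003 and 0.003 m) and (horizontal distance between squat_bottle and waiting_seat below 0.009 m and z of squat_bottle in the frame of waiting_seat between -0.003 and 0.003 m)) or ((horizontal distance between tall_bottle and waiting_seat below 0.009 m and z of tall_bottle in the frame of waiting_seat between -0.003 and 0.003 m) and (horizontal distance between squat_bottle and window_seat below 0.009 m and z of squat_bottle in the frame of window_seat between -0.003 and 0.003 m)))).
It fails at once if the shutter is opened beyond three quarters (38 mm) (value of joint shutter above 0.038 m).
It fails at once if a bottle is tipped over (beyond 35 degrees) (angle between any of tall_bottle, squat_bottle's own z axis and vertical above 0.6 rad).
It fails at once if a bystander is moved by more than 15 mm (distance of any of tape_roll, marker, cassette_stack, petri, stain_jar, blade_dispenser from where it was at the start of the episode above 0.015 m).
It also fails if it takes over 64 s, if anything falls off the work surface, if the arm or the gripper's body presses on something with over 40 N, if the wrist force passes 120 N, or if a joint passes its speed limit or range.

## Robot

A 6-joint arm with a two-finger parallel gripper is mounted at the origin on a cart in front of the work surface, level with it; the furniture and walls round the work are solid. World frame = base frame: x ahead of the robot, y to its left, z up, the work surface at z = 0. Lengths are in m, angles in rad, forces in N, time in s.
With the tool pointing down it reaches from about 0.3 to 0.875 m from the base axis. Payload 6.4 kg.
Tool frame: the origin (TCP) lies midway between the tips of the shut fingers; the grasp point (between the pads) lies 19 mm behind it; z points along the fingers, y is the line along which they close (so a half turn about z gives the same grasp; the last joint's range is limited). The gripper opens to 85 mm and grips with 20 to 120 N. Pads are 22 mm wide; open, the fingers measure 114 mm over their backs; the gripper's body (76 mm by 85 mm) begins 54 mm behind the grasp point. The pads swing forward as they close: fully open they stand 13 mm farther back than shut.
Start: joints at [-1.454, 0.181, 1.607, -0, 1.354, -0.206], TCP at [0.182, -0.545, 0.231] pointing down, gripper open.
Joint ranges: [-2.99, 2.99], [-0.89, 2.07], [0.3, 2.58], [-1.14, 4.28], [0, 2.63], [-3.12, 3.12]. Speed limits (rad/s): [2.57, 2.57, 3.01, 3.14, 3.14, 3.14].

## Interface

Orientations are given as a unit quaternion [w, x, y, z].
In Python, from bench import sensors, vision, ctrl gives the robot as it stands.
- The arm moves only by the tool carry_out, never from a script. Its argument "deltas" is text: rows parted by semicolons, each of 7 numbers parted by spaces: the shift along the tool's x, y, z in mm, then the turn, a rotation vector about the tool's x, y, z in rad, then the closure, from 0 (fully open) to 1 (shut). In form: tx ty tz ax ay az claw; .... A call has 1 to 12 rows; each row is the pose to reach, as a shift and turn from the pose commanded when the call began, along the tool's axes at that moment; what a row does not reach only later rows make up. A row lasts 1/8 s, in which the tool goes at most 62.5 mm and 10.7 degrees, less where a joint would pass 70% of its speed; a pose out of reach is approached as far as the arm can. A call with a gripper value outside its range is refused whole. The fingers move at their own pace and stop on an object; the grip force is fixed at half the most. Time passes only in rows, so rows that repeat a pose let the fingers close. It gives the time, the measured TCP pose, the force, the opening and the grip force at its end, in the units of the state.
- sensors.get_obs(): the state, without advancing time (a new reading comes with each control period).
- vision.camera(name): name is "scene" or "side" or "wrist"; returns the picture (400x640x3 uint8, blue, green, red); there is no depth.
- vision.camera_model(name): a dict with "K" (3x3 intrinsics, pixels), "extrinsics" (4x4, takes a point from world to camera coordinates); the wrist camera has in their place "hand_eye" (4x4, takes a point from camera to tool coordinates, whose origin is the TCP and whose axes are the flange's). Camera axes: x right, y down, z forward; pixel columns grow to the right and rows downward; lengths in m; the calibration is good to about 2 mm. A picture is of the moment at which its call begins: read the wrist's pose just before it. camera_model takes no time and is no camera call.
- ctrl.hand_in(): hands the job in; it is judged then, once.
The state is a dict: "time_s": time; "q": joint angles; "dq": joint speeds; "joint_efforts": joint torques, N m; "eef_pos": TCP position; "eef_rot": TCP orientation; "wrist_force": force on the tool from outside, world axes, zero at the start; "torque": the same for the moment, N m; "opening": opening from 0.0 (shut) to 1.0 (fully open); "grasp_force": force on a finger pad.
Only numpy, scipy, OpenCV 4.12 (cv2) and the standard library are available. Lean on these libraries where they do the work, as an engineer would, in place of code of your own. Each camera call takes 0.05 s, during which the arm holds its last target. There are 200 camera calls.

## Working session

There is one attempt and no reset: what is moved stays moved. The work goes in short steps, Python scripts to look and compute and a tool call to move; the robot and the scene stay as the last step left them, time stands still between calls to the robot, and variables do not carry over. Pictures are saved under pics/ and viewed, at most 10 in all, crops included, and the job is handed in when it is done.

Besides the shell and the picture viewer there is one more tool, called after ">>>" in YAML: its name, and indented under it one key for each argument. carry_out: Moves the arm, as the interface text tells. Its arguments: {"type":"object","properties":{"deltas":{"type":"string"}},"required":["deltas"]}

```bash
mkdir -p pics; python3 - <<'E'
from bench import sensors, vision, ctrl
import cv2,numpy as np
np.set_printoptions(precision=4,suppress=True)
for n in("scene","side"):
    im=vision.camera(n); cv2.imwrite(f"pics/{n}0.png",im)
    m=vision.camera_model(n); print(n,m["K"],m["extrinsics"])
print(vision.camera_model("wrist"))
print(sensors.get_obs())
E
```

```text
scene [[500.7003   0.     319.3217]
 [  0.     500.7003 201.4414]
 [  0.       0.       1.    ]] [[ 0.5543 -0.8321  0.0193 -0.2374]
 [-0.3858 -0.2774 -0.8799  0.3515]
 [ 0.7375  0.4802 -0.4748  1.4344]
 [ 0.      0.      0.      1.    ]]
side [[487.7141   0.     321.1154]
 [  0.     487.7141 195.9245]
 [  0.       0.       1.    ]] [[-0.9606 -0.2777 -0.0079  0.5849]
 [-0.1925  0.6859 -0.7017  0.1128]
 [ 0.2003 -0.6726 -0.7124  1.5531]
 [ 0.      0.      0.      1.    ]]
{'K': array([[308.4471,   0.    , 321.3545],
       [  0.    , 308.4471, 206.0233],
       [  0.    ,   0.    ,   1.    ]]), 'hand_eye': array([[-0.0016, -0.9643, -0.265 ,  0.0669],
       [ 1.    , -0.0015, -0.0005,  0.0013],
       [ 0.0001, -0.265 ,  0.9643, -0.1418],
       [ 0.    ,  0.    ,  0.    ,  1.    ]])}
{'time_s': 0.1, 'q': array([-1.4543,  0.1815,  1.6079,  0.    ,  1.3538, -0.2063]), 'dq': array([ 0.0005, -0.0007, -0.0012, -0.    ,  0.0003, -0.0002]), 'joint_efforts': array([  0.0006, -44.5877, -35.2239,  -0.0003,   0.0041,   0.    ]), 'eef_pos': array([ 0.1824, -0.5448,  0.2305]), 'eef_rot': array([-0.0008,  0.987 ,  0.1607,  0.    ]), 'wrist_force': array([ 0.6081,  0.3342, -0.5695]), 'torque': array([-0.0238, -0.0435,  0.05  ]), 'grasp_force': 0.0, 'opening': 0.9994947170589796}
```

View pics/scene0.png

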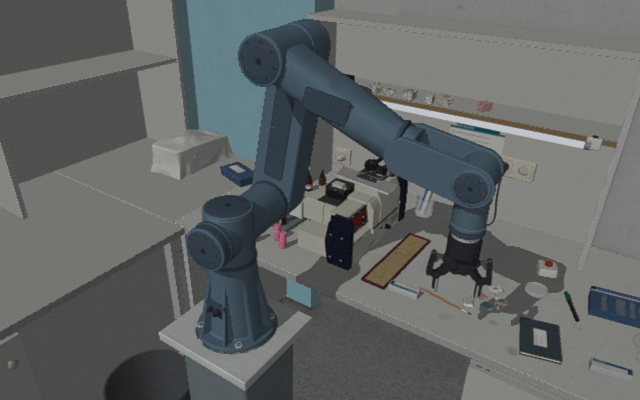

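View pics/side0.png

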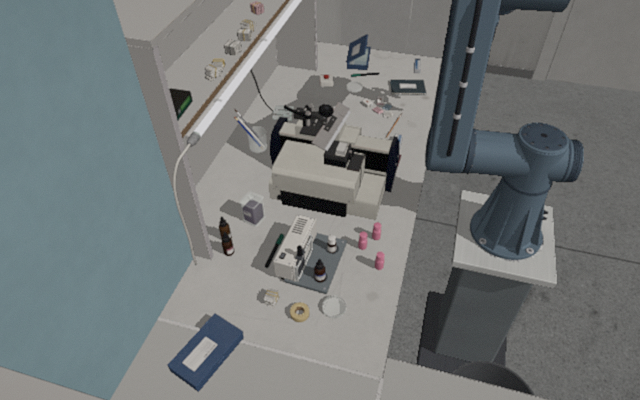

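The side view shows the viewer at about (312,250), with the squat bottle (white cap) at (332,243), the tall bottle at (320,270), and the black shutter grip at (300,252). The scene view of it is blocked by the arm. Next I'll zoom in and cast rays.

```bash
cat > h.py <<'E'
import numpy as np,cv2
from bench import sensors,vision
from scipy.spatial.transform import Rotation as R
np.set_printoptions(precision=4,suppress=True)
def cam(n,o=None):
    m=vision.camera_model(n)
    if n=="wrist":
        T=np.eye(4);T[:3,:3]=R.from_quat(o["eef_rot"],scalar_first=True).as_matrix();T[:3,3]=o["eef_pos"]
        return m["K"],T@m["hand_eye"]
    return m["K"],np.linalg.inv(m["extrinsics"])
def ray(n,uv,z,o=None):
    K,T=cam(n,o); d=T[:3,:3]@np.linalg.inv(K)@np.array([uv[0],uv[1],1.]); c=T[:3,3]
    return c+d*(z-c[2])/d[2]
def proj(n,p,o=None):
    K,T=cam(n,o); q=np.linalg.inv(T)@np.append(p,1); q=K@q[:3]; return q[:2]/q[2]
E
python3 - <<'E'
from h import *
im=cv2.imread("pics/side0.png")
cv2.imwrite("pics/side0c.png",cv2.resize(im[190:340,200:400],None,fx=4,fy=4,interpolation=cv2.INTER_CUBIC))
for uv,z in [((332,238),.067),((320,262),.096),((300,246),.13),((283,243),0.086),((312,217),.086)]: print(uv,ray("side",uv,z))
E
```

```text
(332, 238) [0.5082 0.2294 0.067 ]
(320, 262) [0.5116 0.345  0.096 ]
(300, 246) [0.5728 0.3317 0.13  ]
(283, 243) [0.6362 0.3014 0.086 ]
(312, 217) [0.5847 0.1813 0.086 ]
```

View pics/side0c.png

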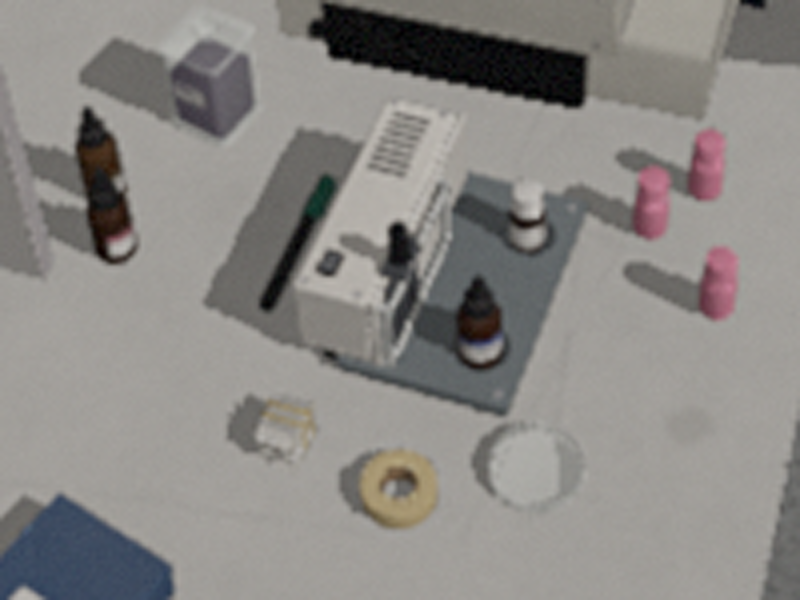

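The crop shows the tall bottle in the left (window) well, with its bulb tip at crop (479,283), and the squat bottle in the waiting well, with its cap at (529,190). The shutter post top is at (400,230), and pink look-alikes stand in front on the right. I'll fly high over the microtome and turn the camera to the near side.

>>> carry_out:
  deltas: "0 0 -60 0 0 0 0; 0 0 -120 0 0 -0.18 0; 0 0 -190 0 0 -0.36 0; 555 -689 -190 0 0 -2.82 0; 555 -689 -190 0 0 -2.82 0; 555 -689 -190 0 0 -2.82 0; 555 -689 -190 0 0 -2.82 0; 555 -689 -190 0 0 -2.82 0; 555 -689 -190 0 0 -2.82 0; 555 -689 -190 0 0 -2.82 0; 555 -689 -190 0 0 -2.82 0; 555 -689 -190 0 0 -2.82 0"

```text
time_s: 1.6
eef_pos: [0.3782, -0.0159, 0.4185]
eef_rot: [0.0, 0.373, 0.928, -0.0]
wrist_force: [1.6, -0.8, 0.2]
opening: 1.001
grasp_force: 0.0
```

```bash
python3 - <<'E'
from h import *
o=sensors.get_obs(); print(o["time_s"],o["eef_pos"],o["q"])
M=R.from_quat(o["eef_rot"],scalar_first=True).as_matrix(); print(M)
d=np.array([.47,.285,.30])-o["eef_pos"]; print(M.T@d*1000)
t=R.from_matrix(np.array([[-1,0,0],[0,1,0],[0,0,-1.]])); print((R.from_matrix(M).inv()*t).as_rotvec())
for c in [(655,175),(710,140),(720,255),(530,465),(400,490)]: print(ray("side",(c[0]/4+200,c[1]/4+190),.06))
E
```

```text
1.6 [ 0.3782 -0.0159  0.4185] [-0.3585 -0.3782  1.7521 -0.      1.7669 -1.1638]
[[-0.7211  0.6929  0.0007]
 [ 0.6929  0.7211 -0.0003]
 [-0.0007  0.0002 -1.    ]]
[142.364  280.5634 118.4986]
[-0.      0.0007 -0.7655]
[0.4218 0.1818 0.06  ]
[0.3889 0.1361 0.06  ]
[0.3597 0.2431 0.06  ]
[0.4467 0.4501 0.06  ]
[0.5241 0.4917 0.06  ]
```

>>> carry_out:
  deltas: "140 280 0 0 0 -0.766 0; 140 280 0 0 0 -0.766 0; 140 280 0 0 0 -0.766 0; 140 280 60 0 0 -0.766 0; 140 280 118 0 0 -0.766 0; 140 280 118 0 0 -0.766 0; 140 280 118 0 0 -0.766 0"

```text
time_s: 2.48
eef_pos: [0.4705, 0.2813, 0.2955]
eef_rot: [-0.004, 0.001, 1.0, -0.001]
wrist_force: [-1.0, -0.7, -0.6]
opening: 1.001
grasp_force: 0.0
```

```bash
python3 - <<'E'
from h import *
import pickle
o=sensors.get_obs(); im=vision.camera("wrist"); cv2.imwrite("pics/w1.png",im); pickle.dump(o,open("w1.pkl","wb"))
print(o["time_s"],o["eef_pos"],o["eef_rot"],o["dq"])
for p in [(.5082,.2294,.067),(.5116,.345,.096),(.5728,.3317,.13)]: print(proj("wrist",p,o))
E
```

```text
2.475 [0.4705 0.2813 0.2955] [-0.0044  0.0014  1.     -0.0013] [-0.0365 -0.0699 -0.0534 -0.0177  0.0443 -0.0212]
[281.4983 210.1937]
[378.1713 219.3692]
[369.1387 281.6407]
```

View pics/w1.png

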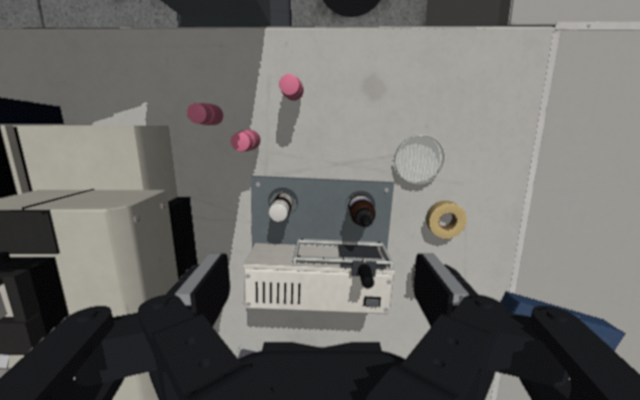

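The wrist view shows the base plate's front corners at about (255,177) and (393,182), the squat cap at (279,209), and the tall bulb at (366,218). The box top is below these, with the post at (366,275). Measuring these next.

```bash
python3 - <<'E'
from h import *
import pickle
o=pickle.load(open("w1.pkl","rb")); im=cv2.imread("pics/w1.png"); 
cv2.imwrite("pics/w1c.png",cv2.resize(im[165:325,230:410],None,fx=4,fy=3.75*1,interpolation=cv2.INTER_CUBIC)[:600])
print(im[185,300],im[195,320],im[170,320],im[215,320])
b=im[:,:,0].astype(int);r=im[:,:,2].astype(int);g=im[:,:,1].astype(int)
m=((b-r>4)&(b<110)&(b>50)).astype(np.uint8); m[:, :240]=0; m[:,405:]=0; m[:165]=0; m[245:]=0
n,l,s,c=cv2.connectedComponentsWithStats(m); k=1+np.argmax(s[1:,4]); print(s[k])
ys,xs=np.where(l==k)
cols=[(x,ys[xs==x].min()) for x in range(262,388)]
f=np.polyfit(*zip(*cols),1); print("front edge",f)
rows=[(y,xs[ys==y].min(),xs[ys==y].max()) for y in range(184,236)]
L=np.polyfit([q[0] for q in rows],[q[1] for q in rows],1);Rr=np.polyfit([q[0] for q in rows],[q[2]+1 for q in rows],1);print(L,Rr)
def inter(e): 
    y=(f[0]*e[1]+f[1])/(1-f[0]*e[0]); return (e[0]*y+e[1],y)
A=[]
for e in(L,Rr):
    u=inter(e); p=ray("wrist",u,.014,o);A.append(p); print(u,p)
d=A[1]-A[0]; print("width",np.linalg.norm(d)); yv=d/np.linalg.norm(d); xv=np.array([yv[1],-yv[0],0]); print("yaw",np.arctan2(xv[1],xv[0]))
O=(A[0]+A[1])/2+xv*.08; O[2]=0; print("origin",O)
w=lambda p:O+xv*p[0]+yv*p[1]+np.array([0,0,p[2]])
for nm,p in dict(tall=(-.045,.055,.096),squat=(-.045,-.055,.067),post=(.0145,.055,.13),boxFL=(.008,.095,.086),boxFR=(.008,-.095,.086),boxBL=(.082,.095,.086)).items(): print(nm,w(p),proj("wrist",w(p),o),proj("side",w(p)))
for z in(0.1,.2): print("microtome",ray("wrist",(190,200),z,o))
E
```

```text
[100  99  91] [99 97 90] [153 159 160] [96 94 88]
[ 251  176  142   69 7176]
front edge [  0.0438 165.5378]
[  0.0082 250.206 ] [ -0.1073 413.0316]
(np.float64(251.65312112979146), np.float64(176.56258117965433)) [0.4743 0.1825 0.014 ]
(np.float64(393.4247469749064), np.float64(182.77352859763073)) [0.4838 0.3794 0.014 ]
width 0.19715519184030636
yaw -0.048005850390461464
origin [0.5589 0.2771 0.    ]
tall [0.5166 0.3342 0.096 ] [368.6659 223.5463] [319.3335 258.5967]
squat [0.5114 0.2243 0.067 ] [277.5157 212.6447] [331.4373 236.4976]
post [0.5761 0.3313 0.13  ] [368.6894 284.3231] [298.9295 245.6472]
boxFL [0.5715 0.3716 0.086 ] [396.1921 263.1818] [296.6676 266.8746]
boxFR [0.5624 0.1818 0.086 ] [242.5775 256.7753] [318.9688 218.5943]
boxBL [0.6454 0.368  0.086 ] [390.2006 315.5607] [272.112  260.0681]
microtome [0.4868 0.1312 0.1   ]
microtome [0.4628 0.1754 0.2   ]
```

View pics/w1c.png

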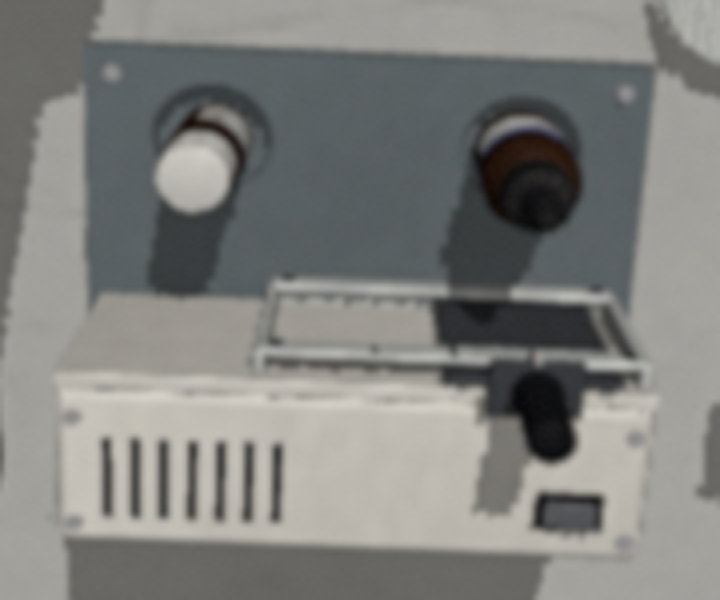

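```bash
python3 - <<'E'
from h import *
import pickle
o=pickle.load(open("w1.pkl","rb"))
def tri(a,b):
    r=[];
    for n,uv,oo in(("wrist",a,o),("side",b,None)):
        K,T=cam(n,oo);d=T[:3,:3]@np.linalg.inv(K)@np.array([*uv,1.]);r.append((T[:3,3],d/np.linalg.norm(d)))
    A=sum(np.eye(3)-np.outer(d,d) for c,d in r);bb=sum((np.eye(3)-np.outer(d,d))@c for c,d in r)
    p=np.linalg.solve(A,bb);print(p,[np.linalg.norm(np.cross(p-c,d)) for c,d in r])
print("tall",ray("wrist",(365.5,220.5),.096,o),ray("side",(319.7,261),.096));tri((365.5,220.5),(319.7,261))
print("squat",ray("wrist",(277.5,213),.067,o),ray("side",(332.2,237.5),.067));tri((277.5,213),(332.2,237.5))
print("post",ray("wrist",(367.5,282.3),.130,o));tri((367.5,282.3),(300,247.5))
print("box FL..",ray("wrist",(241.8,265.5),.086,o),ray("wrist",(394,268.5),.086,o))
print("mt bottom",ray("side",(375,218.7),0),ray("side",(345,216),0),ray("side",(281,200),0))
im=cv2.imread("pics/side0.png");cv2.imwrite("pics/mt.png",np.hstack([cv2.resize(im[110:230,260:410],(400,320)),cv2.resize(cv2.imread("pics/w1.png")[100:260,0:200],(400,320))]))
E
```

```text
tall [0.5129 0.3304 0.096 ] [0.5133 0.3419 0.096 ]
[0.5166 0.3323 0.0829] [np.float64(0.0003999644370976263), np.float64(0.00039996443709746857)]
squat [0.5118 0.2243 0.067 ] [0.5082 0.2274 0.067 ]
[0.5108 0.224  0.0636] [np.float64(0.0019211716335234164), np.float64(0.0019211716335233832)]
post [0.5736 0.3299 0.13  ]
[0.5747 0.3312 0.1241] [np.float64(0.0018914989552620957), np.float64(0.0018914989552620291)]
box FL.. [0.5741 0.18   0.086 ] [0.5787 0.3693 0.086 ]
mt bottom [0.4084 0.0588 0.    ] [0.5057 0.0738 0.    ] [0.7331 0.0615 0.    ]
```

View pics/mt.png

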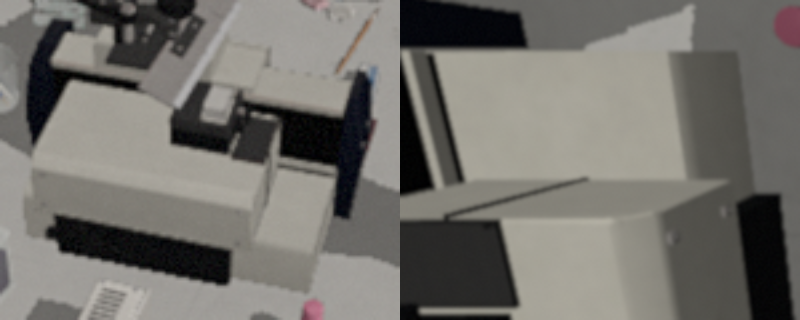

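The microtome's near face is at y≈0.07, well clear. The triangulated bottle and post points agree with the viewer frame (origin 0.558, 0.277, yaw -0.045). I'll start with the squat bottle.

```bash
cat >> h.py <<'E'
YAW=-.045; O=np.array([.558,.2767,0])
XV=np.array([np.cos(YAW),np.sin(YAW),0]);YV=np.array([-np.sin(YAW),np.cos(YAW),0])
def w(x,y,z): return O+XV*x/1e3+YV*y/1e3+np.array([0,0,z/1e3])
def go(*ts):
    o=sensors.get_obs();M=R.from_quat(o["eef_rot"],scalar_first=True)
    t=R.from_matrix(np.c_[-XV,YV,[0,0,-1]])
    print("pos",o["eef_pos"],"rot",(M.inv()*t).as_rotvec())
    for p in ts: print(M.inv().apply(p-o["eef_pos"])*1e3)
E
python3 - <<'E'
from h import *
p=np.array([.5113,.2243,.021]); print(w(-45,-55,6),w(-45,55,6))
go(p+[0,0,.08],p)
E
```

```text
[0.5106 0.2238 0.006 ] [0.5155 0.3337 0.006 ]
pos [0.4717 0.2806 0.2984] rot [-0.0019 -0.0045  0.0414]
[-40.6956 -55.8204 197.2809]
[-41.0621 -55.6761 277.2799]
```

>>> carry_out:
  deltas: "-20 -28 60 -0.002 -0.0045 0.041 0.35; -41 -56 120 -0.002 -0.0045 0.041 0.35; -41 -56 180 -0.002 -0.0045 0.041 0.35; -41 -56 195 -0.002 -0.0045 0.041 0.35; -41 -56 197 -0.002 -0.0045 0.041 0.35; -41 -56 197 -0.002 -0.0045 0.041 0.35"

```text
time_s: 3.28
eef_pos: [0.5154, 0.2241, 0.1061]
eef_rot: [0.004, 0.023, 1.0, 0.001]
wrist_force: [0.4, -0.1, 0.9]
opening: 0.649
grasp_force: 0.0
```

```bash
python3 - <<'E'
from h import *
import pickle
o=sensors.get_obs(); im=vision.camera("wrist"); cv2.imwrite("pics/w2.png",im); pickle.dump(o,open("w2.pkl","wb"))
p=np.array([.5113,.2243,.021]); go(p+[0,0,.08],p); print(o["opening"])
print(proj("wrist",[.5113,.2243,.067],o),proj("wrist",[.5113,.2243,.047],o))
E
```

```text
pos [0.5155 0.2243 0.1063] rot [ 0.0031  0.0089 -0.0015]
[ 4.2712 -0.2448  5.2987]
[ 4.9836 -0.4955 85.2951]
0.6490896283809757
[323.1756 225.3182] [322.935  215.6122]
```

View pics/w2.png

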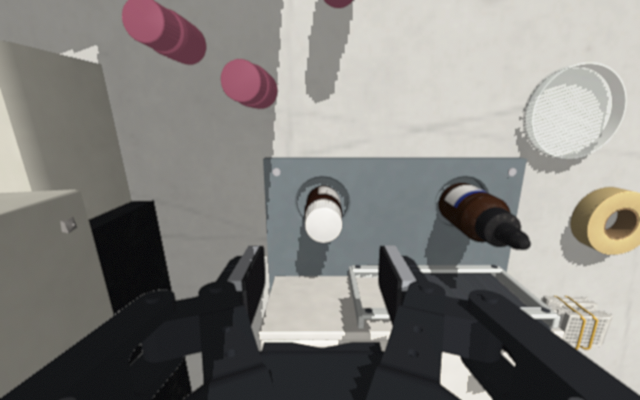

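The cap top is at (323,222), centred between the fingers and as predicted. Going down to grasp.

>>> carry_out:
  deltas: "5 0 40 0.003 0.009 0 0.35; 5 0 70 0.003 0.009 0 0.35; 5 0 85 0.003 0.009 0 0.35; 5 0 85 0.003 0.009 0 0.35; 5 0 85 0.003 0.009 0 0.35; 5 0 85 0.003 0.009 0 1; 5 0 85 0.003 0.009 0 1; 5 0 85 0.003 0.009 0 1; 5 0 85 0.003 0.009 0 1; 5 0 85 0.003 0.009 0 1"

```text
time_s: 4.58
eef_pos: [0.5099, 0.2248, 0.0198]
eef_rot: [-0.001, 0.023, 1.0, -0.0]
wrist_force: [-0.7, -0.1, 7.1]
opening: 0.3
grasp_force: 58.8
```

```bash
python3 - <<'E'
from h import *
p=w(-130,0,21); print(p)
go(w(-45,-55,100),p+[0,0,.079],p+[0,0,-.003]); print(sensors.get_obs()["opening"])
E
```

```text
[0.4281 0.2825 0.021 ]
pos [0.5099 0.2248 0.0198] rot [-0.0004 -0.0026 -0.0012]
[ -0.4643  -1.0557 -80.201 ]
[ 84.6008  53.8432 -80.0035]
[84.3907 53.8738  1.9962]
0.29998974174228044
```

>>> carry_out:
  deltas: "0 0 -30 0 0 0 1; 0 0 -60 0 0 0 1; 40 25 -60 0 0 0 1; 84 54 -50 0 0 0 1; 84 54 -20 0 0 0 1; 84 54 -4 0 0 0 1; 84 54 4 0 0 0 1; 84 54 6 0 0 0 1; 84 54 6 0 0 0 1; 84 54 6 0 0 0 1"

```text
time_s: 5.82
eef_pos: [0.4285, 0.2822, 0.0138]
eef_rot: [-0.002, 0.024, 1.0, -0.0]
wrist_force: [-2.4, -0.3, 4.8]
opening: 0.298
grasp_force: 59.6
```

```bash
python3 - <<'E'
from h import *
import pickle
o=sensors.get_obs(); print(o["eef_pos"],o["wrist_force"],o["opening"],o["grasp_force"])
im=vision.camera("wrist"); cv2.imwrite("pics/w3.png",im); pickle.dump(o,open("w3.pkl","wb"))
print(proj("wrist",w(-45,-55,6),o),proj("wrist",w(-45,-55,14),o))
E
```

```text
[0.4285 0.2822 0.0138] [-2.4262 -0.2783  4.7658] 0.2984591633839725 59.634318351745605
[232.0946 384.6948] [228.1568 396.1699]
```

>>> carry_out:
  deltas: "0 0 0 0 0 0 0.35; 0 0 0 0 0 0 0.35; 0 0 0 0 0 0 0.35; 0 0 -30 0 0 0 0.35; 0 0 -90 0 0 0 0.35; 0 0 -150 0 0 0 0.35; -40 20 -150 0 0 0 0.3; -80 40 -150 0 0 0 0.3; -84 55 -150 0 0 0 0.3; -84 55 -150 0 0 0 0.3; -84 55 -150 0 0 0 0.3"

```text
time_s: 7.25
eef_pos: [0.5133, 0.3332, 0.1618]
eef_rot: [-0.003, 0.023, 1.0, -0.001]
wrist_force: [0.1, -0.7, -0.3]
opening: 0.705
grasp_force: 0.0
```

```bash
python3 - <<'E'
from h import *
import pickle
o=sensors.get_obs(); im=vision.camera("wrist"); cv2.imwrite("pics/w4.png",im); pickle.dump(o,open("w4.pkl","wb"))
for p in [w(-45,-55,14),w(-45,-55,6),[.513,.331,.096],[.515,.332,.076],w(-130,0,61)]: print(proj("wrist",p,o))
go(w(-45,55,29),w(-48,55,29))
E
```

```text
[209.6192 196.5434]
[212.4655 194.7158]
[320.1347 219.2979]
[321.7155 213.9891]
[250.1924  99.8085]
pos [0.5135 0.3331 0.1621] rot [-0.0016 -0.0057 -0.0009]
[ -2.7415   0.8276 133.0439]
[  0.2585   0.8249 133.061 ]
```

View pics/w4.png

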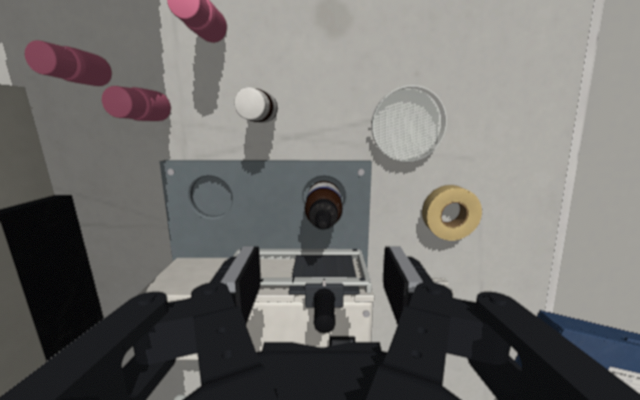

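The empty waiting well shows at about (211,198), and the squat bottle stands parked at (254,104). The tall bulb is at about (323,213), between the fingers. Refining the well and bottle centres.

```bash
python3 - <<'E'
from h import *
import pickle
o=pickle.load(open("w4.pkl","rb")); im=cv2.imread("pics/w4.png"); g=cv2.cvtColor(im,cv2.COLOR_BGR2GRAY)
e=cv2.Canny(cv2.GaussianBlur(g,(3,3),0),15,40)[170:225,182:240]
ys,xs=np.where(e); pts=np.c_[xs+182,ys+170].astype(float)
d=np.hypot(*(pts-[211,198]).T); q=pts[(d>15)&(d<25)]
el=cv2.fitEllipse(q.astype(np.float32)); print(len(q),el)
W=np.array([ray("wrist",p,.014,o) for p in q]); 
from scipy.optimize import least_squares
s=least_squares(lambda c:np.hypot(W[:,0]-c[0],W[:,1]-c[1])-c[2],[.51,.224,.0205],loss="soft_l1",f_scale=.001).x; print("well",s,w(-45,-55,6))
sub=im[195:232,300:348].astype(int); m=(sub.max(2)<45).astype(np.uint8)
n,l,st,c=cv2.connectedComponentsWithStats(m);k=1+np.argmax(st[1:,4]);print(st[k],c[k]+[300,195])
print("bulb",ray("wrist",c[k]+[300,195],.08,o))
p=im[80:130,225:285]; cv2.imwrite("pics/t.png",p)
print("squat parked",ray("wrist",(252,103),.061,o),w(-130,0,0))
E
```

```text
272 ((211.23789978027344, 197.3029327392578), (38.93769073486328, 44.54021072387695), 134.73004150390625)
well [0.5113 0.2254 0.0201] [0.5106 0.2238 0.006 ]
[  5   0  37  35 937] [322.4792 211.4034]
bulb [0.5118 0.3327 0.08  ]
squat parked [0.4305 0.2837 0.061 ] [0.4281 0.2825 0.    ]
```

>>> carry_out:
  deltas: "0 0 60 0 -0.005 0 0.3; 0 0 110 0 -0.005 0 0.3; 0 0 128 0 -0.005 0 0.3; 0 0 133 0 -0.005 0 0.3; 0 0 133 0 -0.005 0 0.3; 0 0 133 0 -0.005 0 1; 0 0 133 0 -0.005 0 1; 0 0 133 0 -0.005 0 1; 0 0 133 0 -0.005 0 1; 0 0 133 0 -0.005 0 1"

```text
time_s: 8.55
eef_pos: [0.5155, 0.3341, 0.0315]
eef_rot: [0.002, 0.023, 1.0, 0.0]
wrist_force: [0.0, -1.2, 6.5]
opening: 0.361
grasp_force: 59.9
```

```bash
sed -i 's/O=np.array(\[.558,.2767,0\])/O=np.array([.5585,.2781,0])/' h.py; python3 - <<'E'
from h import *
o=sensors.get_obs(); go(w(-45,-55,29),w(-45,55,29)); print(o["wrist_force"])
E
```

```text
pos [0.5155 0.3341 0.0315] rot [ 0.0006  0.0036 -0.0012]
[  -0.5566 -109.0155    2.4883]
[-0.4221  0.9844  2.5511]
[ 0.0339 -1.2296  6.4616]
```

>>> carry_out:
  deltas: "0 0 -20 0 0.003 0 1; 0 0 -40 0 0.003 0 1; 0 -50 -40 0 0.003 0 1; 0 -95 -40 0 0.003 0 1; 0 -109 -40 0 0.003 0 1; 0 -109 -30 0 0.003 0 1; 0 -109 -18 0 0.003 0 1; 0 -109 -10 0 0.003 0 1; 0 -109 -6 0 0.003 0 1; 0 -109 -4 0 0.003 0 1; 0 -109 -4 0 0.003 0 1"

```text
time_s: 9.93
eef_pos: [0.5091, 0.2248, 0.0335]
eef_rot: [-0.001, 0.023, 1.0, -0.0]
wrist_force: [-0.2, -0.1, -0.7]
opening: 0.361
grasp_force: 59.6
```

```bash
python3 - <<'E'
from h import *
o=sensors.get_obs(); go(w(-45,-55,31.5)); print(o["wrist_force"])
im=vision.camera("wrist"); a=im[230:400,220:420]; cv2.imwrite("pics/w5.png",cv2.resize(a,None,fx=3,fy=3))
E
```

```text
pos [0.5091 0.2248 0.0335] rot [-0.0009 -0.0026 -0.001 ]
[-2.0001  0.5143  1.9966]
[-0.2474 -0.1398 -0.7476]
```

View pics/w5.png

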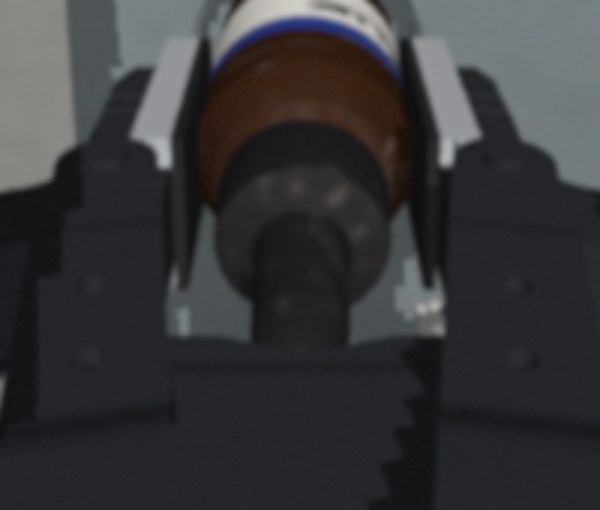

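The tall bottle is down inside the well with no side force. Lowering it to the floor, releasing, and going to the parked squat bottle.

>>> carry_out:
  deltas: "0 0 2 0 -0.002 0 1; 0 0 2 0 -0.002 0 1; 0 0 2 0 -0.002 0 0.3; 0 0 2 0 -0.002 0 0.3; 0 0 2 0 -0.002 0 0.3; 0 0 -20 0 -0.002 0 0.3; 0 0 -70 0 -0.002 0 0.3; 0 0 -125 0 -0.002 0 0.3; 40 30 -125 0 -0.002 0 0.35; 80 57 -100 0 -0.002 0 0.35; 80 57 -70 0 -0.002 0 0.35; 80 57 -70 0 -0.002 0 0.35"

```text
time_s: 11.48
eef_pos: [0.4297, 0.2849, 0.1018]
eef_rot: [-0.002, 0.023, 1.0, -0.001]
wrist_force: [0.4, 0.2, -0.4]
opening: 0.65
grasp_force: 0.0
```

```bash
python3 - <<'E'
from h import *
import pickle
o=sensors.get_obs(); im=vision.camera("wrist"); cv2.imwrite("pics/w6.png",im); pickle.dump(o,open("w6.pkl","wb"))
go([.4285,.2825,.0145]); p=np.array([.4285,.2825,.061]); print(proj("wrist",p,o))
u=proj("wrist",p,o).astype(int); a=im[u[1]-50:u[1]+50,u[0]-50:u[0]+50]; m=(a.min(2)>190).astype(np.uint8)
n,l,s,c=cv2.connectedComponentsWithStats(m);k=1+np.argmax(s[1:,4]);print(s[k],c[k]+u-50,ray("wrist",c[k]+u-50,.061,o))
q=proj("wrist",w(-45,-55,96),o).astype(int);print(q)
E
```

```text
pos [0.4314 0.2851 0.1034] rot [-0.0017 -0.0021 -0.001 ]
[ 2.5916 -2.591  88.878 ]
[319.5884 229.6608]
[ 37  36  25  10 150] [318.5733 219.58  ] [0.4219 0.2822 0.061 ]
[228 386]
```

View pics/w6.png

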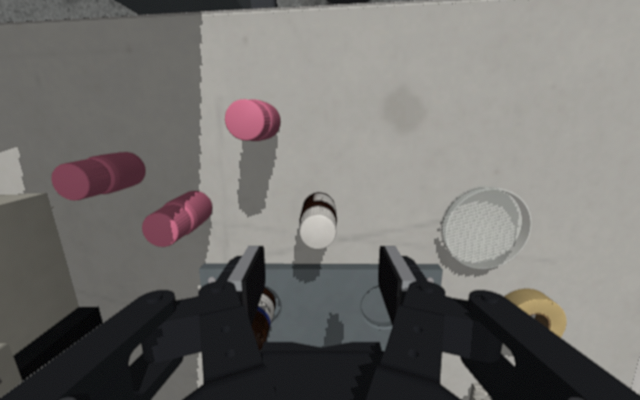

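The parked squat cap is at (318,230), as predicted, and the window well is empty at about (380,307). Grasping the squat bottle.

>>> carry_out:
  deltas: "3 -2 40 0 -0.002 0 0.35; 3 -2 75 0 -0.002 0 0.35; 3 -2 89 0 -0.002 0 0.35; 3 -2 89 0 -0.002 0 0.35; 3 -2 89 0 -0.002 0 1; 3 -2 89 0 -0.002 0 1; 3 -2 89 0 -0.002 0 1; 3 -2 89 0 -0.002 0 1; 3 -2 89 0 -0.002 0 1"

```text
time_s: 12.65
eef_pos: [0.4303, 0.2839, 0.0165]
eef_rot: [0.002, 0.023, 1.0, 0.0]
wrist_force: [-1.1, -0.2, 6.2]
opening: 0.292
grasp_force: 58.7
```

```bash
python3 - <<'E'
from h import *
import pickle
go(w(-45,55,24)); o=sensors.get_obs(); print(o["opening"],o["wrist_force"])
o=pickle.load(open("w6.pkl","rb")); im=cv2.imread("pics/w6.png"); g=cv2.cvtColor(im,cv2.COLOR_BGR2GRAY)
c0=proj("wrist",w(-45,55,14),o); print(c0)
e=cv2.Canny(cv2.GaussianBlur(g,(3,3),0),15,40); e[:,377:]=0; ys,xs=np.where(e); pts=np.c_[xs,ys].astype(float)
W=np.array([ray("wrist",p,.014,o) for p in pts]); d=np.hypot(*(W-w(-45,55,14))[:,:2].T); W=W[(d>.017)&(d<.024)]
from scipy.optimize import least_squares
print(len(W),least_squares(lambda c:np.hypot(W[:,0]-c[0],W[:,1]-c[1])-.0203,w(-45,55,0)[:2],loss="soft_l1",f_scale=.0005).x,w(-45,55,0))
E
```

```text
pos [0.4303 0.2839 0.0165] rot [ 0.0003  0.0046 -0.0011]
[-83.2986  55.1046  -7.1088]
0.29166672622336953 [-1.1335 -0.2471  6.1794]
[387.2933 306.5663]Traceback (most recent call last):
  File "<stdin>", line 7, in <module>
  File "h.py", line 12, in ray
    K,T=cam(n,o); d=T[:3,:3]@np.linalg.inv(K)@np.array([uv[0],uv[1],1.]); c=T[:3,3]
        ~~~^^^^^
  File "h.py", line 6, in cam
    m=vision.camera_model(n)
ValueError: time passes only in moves, steps and waits
```

>>> carry_out:
  deltas: "0 0 -25 0 0.004 0 1; 0 0 -50 0 0.004 0 1; -40 27 -50 0 0.004 0 1; -80 53 -50 0 0.004 0 1; -84 55 -45 0 0.004 0 1; -84 55 -30 0 0.004 0 1; -84 55 -18 0 0.004 0 1; -84 55 -10 0 0.004 0 1; -84 55 -8 0 0.004 0 1; -84 55 -8 0 0.004 0 1"

```text
time_s: 13.9
eef_pos: [0.5148, 0.3342, 0.0227]
eef_rot: [-0.001, 0.023, 1.0, -0.001]
wrist_force: [-0.2, -0.1, -0.7]
opening: 0.292
grasp_force: 59.1
```

```bash
python3 - <<'E'
from h import *
go(w(-45,55,22.5)); o=sensors.get_obs(); print(o["opening"],o["wrist_force"])
E
```

```text
pos [0.5148 0.3342 0.0227] rot [-0.0011 -0.0029 -0.0013]
[-1.1722  0.9386  0.1904]
0.2920525212819436 [-0.197  -0.0714 -0.6525]
```

>>> carry_out:
  deltas: "0 0 1 0 -0.002 0 1; 0 0 1 0 -0.002 0 1; 0 0 1 0 -0.002 0 0.35; 0 0 1 0 -0.002 0 0.35; 0 0 1 0 -0.002 0 0.35; 0 0 -20 0 -0.002 0 0.35; 0 0 -75 0 -0.002 0 0.35; 0 0 -135 0 -0.002 0 0.35; 20 -20 -175 0 -0.002 0 0.35; 20 -20 -175 0 -0.002 0 0.35; 20 -20 -175 0 -0.002 0 0.35"

```text
time_s: 15.28
eef_pos: [0.4948, 0.3155, 0.1986]
eef_rot: [0.0, 0.023, 1.0, -0.0]
wrist_force: [-0.4, 1.1, -0.6]
opening: 0.65
grasp_force: 0.0
```

```bash
cat > chk.py <<'E'
from h import *
o=sensors.get_obs(); im=vision.camera("wrist"); cv2.imwrite("pics/w7.png",im)
print(o["time_s"],o["eef_pos"])
K,T=cam("wrist",o); Ti=np.linalg.inv(T); Ki=np.linalg.inv(K)
P=lambda p:(lambda q:q[:2]/q[2])(K@(Ti@np.append(p,1))[:3])
def ry(uv,z): d=T[:3,:3]@Ki@np.array([*uv,1.]);c=T[:3,3];return c+d*(z-c[2])/d[2]
def blob(m,c):
    n,l,s,ce=cv2.connectedComponentsWithStats(m.astype(np.uint8)); k=1+np.argmax(s[1:,4]); return s[k],ce[k]
def near(p,r,f):
    u=P(p).astype(int); a=im[u[1]-r:u[1]+r,u[0]-r:u[0]+r].astype(int); s,c=blob(f(a),0); return s,c+u-r,u
s,c,u=near(w(-45,55,67),16,lambda a:a.min(2)>180); print("squat cap",s,c,u,"world",ry(c,.067),"seat",w(-45,55,0))
s,c,u=near(w(-45,-55,90),22,lambda a:a.max(2)<45); print("tall bulb/cap",s,c,u,"world",ry(c,.08),"seat",w(-45,-55,0))
s,c,u=near(w(14.5,55,122),26,lambda a:a.max(2)<40); print("post",s,c,u,"world",ry(c,.115),"exp",w(14.5,55,0))
print(P(w(14.5,55,130)),P(w(14.5,55,94)))
E
python3 chk.py
```

```text
15.275 [0.4948 0.3155 0.1986]
squat cap [  4   3  22  22 394] [342.7335 215.4924] [344 218] world [0.5132 0.3331 0.067 ] seat [0.516  0.3351 0.    ]
tall bulb/cap [ 16   0  28  28 620] [224.8774 218.9435] [218 226] world [0.5074 0.2281 0.08  ] seat [0.5111 0.2252 0.    ]
post [ 13   1  20  36 540] [345.1333 301.2741] [348 309] world [0.5725 0.3302 0.115 ] exp [0.5755 0.3324 0.    ]
[349.5156 315.2459] [346.0029 290.9303]
```

Both bottles sit in each other's seats to within a few mm. Now the post.

```bash
python3 - <<'E'
from h import *
go([.5742,.3317,.165],[.5742,.3317,.099])
E
```

```text
pos [0.4944 0.3154 0.1974] rot [-0.0012 -0.0014 -0.0013]
[-78.9781  20.0156  32.2594]
[-79.068   20.0946  98.2593]
```

>>> carry_out:
  deltas: "-40 10 0 0 -0.001 0 0.35; -79 20 0 0 -0.001 0 0.35; -79 20 30 0 -0.001 0 0.35; -79 20 65 0 -0.001 0 0.35; -79 20 90 0 -0.001 0 0.35; -79 20 98 0 -0.001 0 0.35; -79 20 98 0 -0.001 0 0.35; -79 20 98 0 -0.001 0 0.35"

```text
time_s: 16.32
eef_pos: [0.5754, 0.3321, 0.101]
eef_rot: [0.001, 0.023, 1.0, -0.0]
wrist_force: [0.5, 0.5, -0.2]
opening: 0.653
grasp_force: 0.0
```

```bash
python3 - <<'E'
from h import *
go([.5742,.3317,.099]); o=sensors.get_obs(); print(o["wrist_force"])
im=vision.camera("wrist"); a=im[150:330,250:400].max(2)
for r in range(10,180,12): 
    x=np.where(a[r]<40)[0]; print(r+150,(x.min()+250,x.max()+250,len(x)) if len(x) else None)
print(proj("wrist",[.5742,.3317,.13]),) if 0 else print(proj("wrist",[.5742,.3317,.13],o),proj("wrist",[.5742,.3317,.1],o))
E
```

```text
pos [0.5754 0.3321 0.101 ] rot [-0.0002  0.0022 -0.0012]
[ 1.1973 -0.4288  1.9582]
[ 0.4638  0.4814 -0.2434]
160 None
172 None
184 None
196 None
208 None
220 None
232 None
244 (np.int64(313), np.int64(330), 18)
256 (np.int64(255), np.int64(387), 47)
268 (np.int64(250), np.int64(394), 60)
280 (np.int64(250), np.int64(399), 66)
292 (np.int64(250), np.int64(399), 59)
304 (np.int64(250), np.int64(399), 22)
316 (np.int64(250), np.int64(399), 48)
328 (np.int64(330), np.int64(399), 11)
[323.2844 286.8238] [322.9631 255.9089]
```

The post is centred between the fingers (columns 313–330). Closing.

>>> carry_out:
  deltas: "0 0 0 0 0 0 1; 0 0 0 0 0 0 1; 0 0 0 0 0 0 1; 0 0 0 0 0 0 1; 0 0 0 0 0 0 1; 0 0 0 0 0 0 1"

```text
time_s: 17.12
eef_pos: [0.5749, 0.3322, 0.1006]
eef_rot: [0.001, 0.023, 1.0, -0.0]
wrist_force: [-1.6, 1.4, 6.3]
opening: 0.154
grasp_force: 58.8
```

```bash
python3 - <<'E'
from h import *
go(); o=sensors.get_obs(); print(o["wrist_force"],o["opening"],o["grasp_force"],o["time_s"])
E
```

```text
pos [0.5749 0.3322 0.1006] rot [-0.0001  0.0014 -0.0012]
[-1.6477  1.4106  6.3215] 0.15408898713178185 58.801884032361826 17.125
```

>>> carry_out:
  deltas: "0 -3 0 0 0 0 1; 0 -6 0 0 0 0 1; 0 -9 0 0 0 0 1; 0 -12 0 0 0 0 1; 0 -15 0 0 0 0 1; 0 -18 0 0 0 0 1; 0 -21 0 0 0 0 1; 0 -23 0 0 0 0 1; 0 -25 0 0 0 0 1; 0 -25 0 0 0 0 1; 0 -25 0 0 0 0 1; 0 -25 0 0 0 0 1"

```text
time_s: 18.62
eef_pos: [0.5738, 0.3083, 0.1006]
eef_rot: [0.001, 0.023, 1.0, 0.001]
wrist_force: [-0.6, 5.4, 4.3]
opening: 0.155
grasp_force: 58.9
```

```bash
python3 - <<'E'
from h import *
go(); o=sensors.get_obs(); print(o["wrist_force"],o["opening"],o["grasp_force"],o["dq"])
vision.camera("side");im=vision.camera("side");cv2.imwrite("pics/s2.png",im)
im2=cv2.imread("pics/side0.png")
for y in(55,30): print(proj("side",w(14.5,y,130)))
print(proj("side",w(-45,55,67)),proj("side",w(-45,-55,96)))
im=im.astype(int)
m=(im.min(2)>170).astype(np.uint8); u=proj("side",w(-45,55,67)).astype(int); print(m[u[1]-8:u[1]+14,u[0]-10:u[0]+11])
u=proj("side",w(-45,-55,96)).astype(int); print((im.max(2)<60).astype(np.uint8)[u[1]-6:u[1]+18,u[0]-10:u[0]+11])
E
```

```text
pos [0.5738 0.3083 0.1006] rot [ 0.0017  0.0019 -0.001 ]
[-0.5657  5.3963  4.3459] 0.15499564850740735 58.85608371114358 [ 0.0004 -0.0006 -0.0013 -0.0003 -0.      0.0008]
[299.0203 245.9864]
[302.1443 239.3533]
[319.5626 265.1268] [331.5246 230.4104]
[[0 0 0 0 0 0 0 0 0 0 0 0 0 0 0 0 0 0 0 0 0]
 [0 0 0 0 0 0 0 0 0 0 0 0 0 0 0 0 0 0 0 0 0]
 [0 0 0 0 0 0 0 0 0 0 0 0 0 0 0 0 0 0 0 0 0]
 [0 0 0 0 0 0 0 0 0 0 0 0 0 0 0 0 0 0 0 0 0]
 [0 0 0 0 0 0 0 0 0 0 0 0 0 0 0 0 0 0 0 0 0]
 [0 0 0 0 0 0 0 0 0 0 0 0 0 0 0 0 0 0 0 0 0]
 [0 0 0 0 0 0 0 0 0 0 0 1 0 0 0 0 0 0 0 0 0]
 [0 0 0 0 0 0 0 0 0 1 1 1 1 1 1 0 0 0 0 0 0]
 [0 0 0 0 0 0 0 0 1 1 1 1 1 1 1 0 0 0 0 0 0]
 [0 0 0 0 0 0 0 0 1 1 1 1 1 1 1 0 0 0 0 0 0]
 [0 0 0 0 0 0 0 0 0 1 1 1 1 1 1 0 0 0 0 0 0]
 [0 0 0 0 0 0 0 0 0 0 1 1 1 1 1 0 0 0 0 0 0]
 [0 0 0 0 0 0 0 0 0 0 0 1 1 1 1 0 0 0 0 0 0]
 [0 0 0 0 0 0 0 0 0 0 0 1 1 1 1 0 0 0 0 0 0]
 [0 0 0 0 0 0 0 0 0 0 0 1 1 1 1 0 0 0 0 0 0]
 [0 0 0 0 0 0 0 0 0 0 0 0 0 0 0 0 0 0 0 0 0]
 [0 0 0 0 0 0 0 0 0 0 0 0 0 0 0 0 0 0 0 0 0]
 [0 0 0 0 0 0 0 0 0 0 0 0 0 0 0 0 0 0 0 0 0]
 [0 0 0 0 0 0 0 0 0 0 0 0 0 0 0 0 0 0 0
[... 522 characters left out ...]
0 1 1 0 0 0 0 0 0 0 0 0]
 [0 0 0 0 0 0 0 0 0 1 1 1 1 0 0 0 0 0 0 0 0]
 [0 0 0 0 0 0 0 0 0 1 1 1 1 0 0 0 0 0 0 0 0]
 [0 0 0 0 0 0 0 0 1 1 1 1 1 1 0 0 0 0 0 0 0]
 [0 0 0 0 0 0 0 1 1 1 1 1 1 1 0 0 0 0 0 0 0]
 [0 0 0 0 0 0 0 1 1 1 1 1 1 1 0 0 0 0 0 0 0]
 [0 0 0 0 0 0 1 1 1 1 1 1 1 1 1 0 0 0 0 0 0]
 [0 0 0 0 0 0 1 1 1 1 1 1 1 1 1 1 1 0 0 0 0]
 [0 0 0 0 0 0 1 1 1 1 1 1 1 1 1 0 0 0 0 0 0]
 [0 0 0 0 0 0 1 1 1 1 1 1 1 0 1 1 0 0 0 0 0]
 [0 0 0 0 0 0 1 1 1 1 0 0 0 0 1 1 0 0 0 0 0]
 [0 0 0 0 0 0 1 1 1 1 1 1 1 1 1 1 0 0 0 0 0]
 [0 0 0 0 0 0 1 1 1 1 1 1 1 1 1 1 0 0 0 0 0]
 [0 0 0 0 0 0 1 1 1 1 1 1 1 1 1 0 0 0 0 0 0]
 [0 0 0 0 0 1 1 0 1 1 1 1 0 0 0 0 0 0 0 0 0]
 [0 0 0 0 0 1 0 0 0 0 0 0 0 0 0 0 0 0 0 0 0]]
```

The shutter has followed the hand 24 mm. One more mm and a settle, then hand in.

>>> carry_out:
  deltas: "0 -1 0 0 0 0 1; 0 -1 0 0 0 0 1; 0 -1 0 0 0 0 1; 0 -1 0 0 0 0 1"

```text
time_s: 19.23
eef_pos: [0.5737, 0.3073, 0.1005]
eef_rot: [0.001, 0.023, 1.0, 0.001]
wrist_force: [-1.5, 6.3, 3.6]
opening: 0.152
grasp_force: 58.9
```

```bash
python3 - <<'E'
from bench import sensors,ctrl
o=sensors.get_obs(); print(o["eef_pos"],o["wrist_force"],o["grasp_force"],abs(o["dq"]).max())
if o["grasp_force"]>30: print(ctrl.hand_in())
E
```

```text
[0.57371614 0.30734245 0.10053957] [-1.45710929  6.27766799  3.58503686] 58.850809708965244 0.0012050147757578869
the job is handed in; nothing more can be done
None
```

The bottles are swapped (tall in the waiting seat, squat in the window seat), and I handed the job in at about 19 s with the gripper holding the shutter about 25 mm open, going by hand travel; the judge's verdict was not shown.

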